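# Knock the latch pin of a board test jig down and draw its drawer out

### The arm

A 6-joint arm with a two-finger parallel gripper is mounted at the origin on the work surface. World frame = base frame: x ahead of the robot, y to its left, z up, the work surface at z = 0. Lengths are in m, angles in rad, forces in N, time in s.
With the tool pointing down it reaches from about 0.275 to 0.75 m from the base axis. Payload 10.2 kg.
Tool frame: the origin (TCP) lies between the finger pads; the fingertips stand 19 mm ahead of it and the grasp point (between the pads) is the TCP (bot.tips_ahead is the distance from the TCP to the fingertips, in m); z points along the fingers, y is the line along which they close (so a half turn about z gives the same grasp; the last joint's range is limited). The gripper opens to 85 mm and grips with 20 to 120 N. Pads are 22 mm wide; open, the fingers measure 114 mm over their backs; the gripper's body (76 mm by 85 mm) begins 54 mm behind the grasp point. The pads swing forward as they close: fully open they stand 13 mm farther back than shut.
Start: joints at [-1.393, 0.313, 1.498, -0, 1.331, -0.223], TCP at [0.205, -0.483, 0.25] pointing down, gripper open.
Joint ranges: [-2.94, 2.94], [-0.97, 2.17], [0.19, 2.56], [-1.23, 4.37], [0.02, 3.11], [-2.88, 2.88]. Speed limits (rad/s): [2.39, 2.39, 3.01, 3.14, 3.14, 3.14].

### API

Orientations are given as a unit quaternion [w, x, y, z].
In Python, from plant import bot gives the robot as it stands.
- The arm moves only by the shell command python3 -m pendant 'ROWS' [FORCE]. ROWS is JSON, a list of rows, each a list of 3 entries, a list of its own where there are three numbers: the shift along the tool's x, y, z in m, then the turn, a rotation vector about the tool's x, y, z in degrees, then the gripper's target within -1 to 1 (shut at 1, half-way at 0, fully open at -1). In form: [[[x, y, z], [wx, wy, wz], hand], ...]. A call has 1 to 5 rows; each row is the pose to reach, as a shift and turn from the pose commanded when the call began, along the tool's axes at that moment; what a row does not reach only later rows make up. A row lasts 1/8 s, in which the tool goes at most 62.5 mm and 10.7 degrees, less where a joint would pass 70% of its speed; a pose out of reach is approached as far as the arm can. A call with a gripper value outside its range is refused whole. The fingers move at their own pace and stop on an object; FORCE is the grip in N (left out, the last holds). Time passes only in rows, so rows that repeat a pose let the fingers close. It gives the time, the measured TCP pose, the force, the opening and the grip force at its end, in the units of the state.
- bot.observe(): the state, without advancing time (a new reading comes with each control period).
- bot.camera(name): name is "scene" or "top" or "wrist"; returns the picture (400x640x3 uint8, red, green, blue); there is no depth.
- bot.calibration(name): a dict with "K" (3x3 intrinsics, pixels), "R" (3x3) and "t" (3): a world point X has camera coordinates R X + t; the wrist camera has in their place "T_tool_cam" (4x4, takes a point from camera to tool coordinates, whose origin is the TCP and whose axes are the flange's). Camera axes: x right, y down, z forward; pixel columns grow to the right and rows downward; lengths in m; the calibration is good to about 2 mm. A picture is of the moment at which its call begins: read the wrist's pose just before it. calibration takes no time and is no camera call.
- bot.hand_in(): hands the job in; it is judged then, once.
Trained networks look in the newest picture that a camera, given by its name, has taken for a name from the list of things; names that differ only in an ending like _2 or _b are one class to them, and where a whole thing is asked for, a point or a joint stands for the part that bears it (a point fixed in the world has none). Each returns a list of dicts, best first, with "conf" (0 to 1); they miss things now and then, are a little off and sometimes report something else, mostly with a low value. They report only what shows in the picture. A call takes as long as a camera call.
- bot.cut_out(camera, thing): "pixels" (400x640 bool, what is visible of it) and "extent" ([left, top, width, height] as shares, 0 to 1, of the picture: columns of its width, rows of its height, round what is visible of it).
- bot.pinpoint(camera, thing): "xy" ([column, row] as shares, 0 to 1, of the picture: columns of its width, rows of its height: a listed point, or the origin of a listed thing).
The state is a dict: "time": time; "joint_positions": joint angles; "joint_velocities": joint speeds; "effort": joint torques, N m; "ee_pos": TCP position; "orientation": TCP orientation; "ft_force": force on the tool from outside, world axes, zero at the start; "wrist_torque": the same for the moment, N m; "grip_width": finger opening in m; "grasp_force": force on a finger pad.
Only numpy, scipy, OpenCV 4.12 (cv2) and the standard library are available. Lean on these libraries where they do the work, as an engineer would, in place of code of your own. Each camera call takes 0.05 s, during which the arm holds its last target. There are 200 camera calls.

### The job

Pick up the rubber mallet and, with a brisk blow (not a slow push) of its head, drive the sprung latch pin on top of the grey test jig far enough down that the drawer springs free; do not touch the pin with the gripper. Then set the mallet (without dropping it) back on the blue mat, standing on the face of its head as before, and let go of it. Then pull the drawer by its bar fully out to its stop, without knocking over the spool, bottle, jar or mug.

Things in the scene. Friction and masses are not known exactly. Their poses are not given: they have to be found in the camera images.
- jig: Board test jig: grey painted steel housing fixed to the bench, 190 mm deep (its x) x 170 mm wide (its y) x 83 mm high, flat top with a low switch strip and two 20 mm high blocks behind the pin. Origin: centre of its underside. Its -x side is the front, where the drawer comes out. Position and yaw vary.
- pin_top (a point): Centre of the top face of the sprung latch pin that stands up out of the jig's top, on the jig's centre line, 30 mm towards the front from the jig's centre: plain steel head 26 mm across, 12 mm thick, on a 14 mm shaft. 124 mm above the bench with the pin up (moves with the pin).
- pin (a joint): How far the latch pin is down, m: 0 = up at rest, 0.023 = hard stop (head on its collar). A spring pushes it back up (about 2 N at the top, 6 N at 11 mm, 10 N at the stop). From about 11 mm down the latch lets the drawer go; the drawer needs about 0.1 s to move clear before the pin may rise again.
- drawer (a joint): How far the jig's drawer is out, m: 0 = shut and latched, 0.09 = fully out at its stop. When unlatched a spring kicks it out by about 30 mm; the rest has to be pulled with 3 to 6 N (it is stiff and stays where it is left).
- drawer_bar (a point): Middle of the drawer's pull bar: level steel bar 12 mm thick, 112 mm long (along the jig's y), its axis 50 mm above the bench and 50 mm in front of the drawer's panel (150 mm wide, top 72 mm high). The gap between bar and panel is 44 mm, open from above, 90 mm long between the end stays. The drawer pulls along the jig's -x, towards the robot.
- mallet: Rubber mallet standing on its head's face on the mat: black upright round head 56 mm across, 80 mm tall; pale wooden handle sticking out level, 24 mm wide x 28 mm tall, from 26 to 176 mm from the head's axis along the mallet's -x, 40 mm (centre) above the lower face. 0.4 kg, centre of mass 15 mm from the head's axis. Origin: centre of the head's lower face; z along the head's axis.
- mat: Blue silicone work mat fixed to the bench, 260 mm (x) x 240 mm (y) x 4 mm; lies to the left or to the right of the jig. Origin: centre of its underside.
- spool: Black solder spool standing on the mat, 50 mm across, 40 mm tall. Bystander. Origin: centre of its underside.
- parts_tray: Grey divided parts tray, 240 x 200 x 35 mm, fixed, on the other side of the jig from the mat. Bystander. Origin: centre of its underside.
- bottle: White bottle, 60 mm across, 150 mm tall, near the far edge. Bystander. Origin: centre of its underside.
- jar: Green glass jar, 64 mm across, 70 mm tall, near the far edge. Bystander. Origin: centre of its underside.
- mug: White mug, 80 mm across, 90 mm tall, on the right. Bystander. Origin: centre of its underside.

How it is judged:
By the outcome, as a careful person would: the job done as asked, in the order asked, and still so for the second after the job is handed in, with the robot touching nothing.
It also fails if it takes over 58 s, if anything falls off the work surface, if the arm or the gripper's body presses on something with over 40 N, if the wrist force passes 120 N, or if a joint passes its speed limit or range.

## Working session

There is one attempt and no reset: what is moved stays moved. The work goes in short steps, Python scripts to look and compute and a shell command to move; the robot and the scene stay as the last step left them, time stands still between calls to the robot, and variables do not carry over. Pictures are saved under pics/ and viewed, at most 10 in all, crops included, and the job is handed in when it is done.

```bash
mkdir -p pics; ls
cat > h.py <<'E'
import numpy as np, cv2
from plant import bot
def ray(cam,xy,z):
    c=bot.calibration(cam);K,R,t=map(np.array,(c['K'],c['R'],c['t']))
    d=R.T@np.linalg.inv(K)@np.array([xy[0],xy[1],1]);o=-R.T@t
    return o+d*(z-o[2])/d[2]
def save(cam,name):
    im=np.array(bot.camera(cam));cv2.imwrite('pics/'+name,im[:,:,::-1]);return im
E
python3 - <<'E'
from h import *
Z=dict(jig=0,pin_top=.124,drawer_bar=.05,mallet=.004,mat=0,spool=.004,parts_tray=0,bottle=0,jar=0,mug=0)
for cam in('top','scene'):
    save(cam,cam+'1.png')
    for n,z in Z.items():
        for r in bot.pinpoint(cam,n)[:2]:
            p=np.array(r['xy'])*[640,400]
            print(cam,n,round(r['conf'],2),p.round(1),ray(cam,p,z).round(4))
print(bot.observe())
E
```

```text
pics
top jig 0.91 [329.3 176.6] [ 0.6989 -0.0134  0.    ]
top pin_top 0.57 [325.6 182. ] [ 6.666e-01 -1.000e-04  1.240e-01]
top drawer_bar 0.67 [324.8 220.6] [0.5533 0.0046 0.05  ]
top mallet 0.82 [421.8 223.5] [ 0.5388 -0.3104  0.004 ]
top mat 0.61 [425.1 240.5] [ 0.4835 -0.3199  0.    ]
top mat 0.15 [250.3 159.3] [0.7616 0.2449 0.    ]
top spool 0.76 [394.8 208.9] [ 0.5881 -0.2243  0.004 ]
top parts_tray 0.77 [220.6 251.9] [0.4607 0.3443 0.    ]
top bottle 0.66 [252.2 156.8] [0.7698 0.2385 0.    ]
top jar 0.56 [399.8 154.4] [ 0.7675 -0.2471  0.    ]
top mug 0.9 [447.  179.6] [ 0.6808 -0.399   0.    ]
top mug 0.74 [426.8 237.5] [ 0.493  -0.3259  0.    ]
scene jig 0.9 [303.4 238.7] [ 0.6908 -0.0017  0.    ]
scene pin_top 0.43 [302.  195.5] [ 0.6677 -0.0091  0.124 ]
scene pin_top 0.41 [205.4 236.4] [ 0.8603 -0.1612  0.124 ]
scene drawer_bar 0.57 [320.1 189.6] [ 0.5434 -0.0028  0.05  ]
scene mallet 0.81 [223.9 188.9] [ 0.5691 -0.296   0.004 ]
scene mat 0.57 [232.7 176.6] [ 0.5007 -0.3029  0.    ]
scene spool 0.72 [236.4 193.8] [ 0.579  -0.2495  0.004 ]
scene spool 0.46 [304.6 190.9] [ 
[... 269 characters left out ...]
positions': array([-1.39339114e+00,  3.12912112e-01,  1.49772475e+00,  7.00408182e-06,
        1.33103935e+00, -2.23397558e-01]), 'joint_velocities': array([-0.00044608,  0.0005582 , -0.00013577,  0.00090026,  0.00047265,
       -0.00036687]), 'effort': array([ 6.34794596e-04, -4.12158823e+01, -2.59899169e+01, -7.10957420e-05,
        5.34133615e-04, -7.08700213e-06]), 'ee_pos': array([ 0.20482224, -0.48338521,  0.25027865]), 'orientation': array([-4.16882891e-05,  9.79986923e-01,  1.99061873e-01,  4.36157303e-06]), 'ft_force': array([-0.00844138, -0.55571327, -0.17909025]), 'wrist_torque': array([ 0.02325215,  0.01039767, -0.03281826]), 'grasp_force': 0.0, 'grip_width': 0.08537376282805868}
```

Run:
```python
import cv2
a=cv2.imread('pics/top1.png')[120:300,180:480]
cv2.imwrite('pics/topc.png',cv2.resize(a,(800,480),interpolation=cv2.INTER_CUBIC))
a=cv2.imread('pics/scene1.png')[120:320,120:440]
cv2.imwrite('pics/scenec.png',cv2.resize(a,(800,500),interpolation=cv2.INTER_CUBIC))
```

```text
(no output)
```

View pics/topc.png

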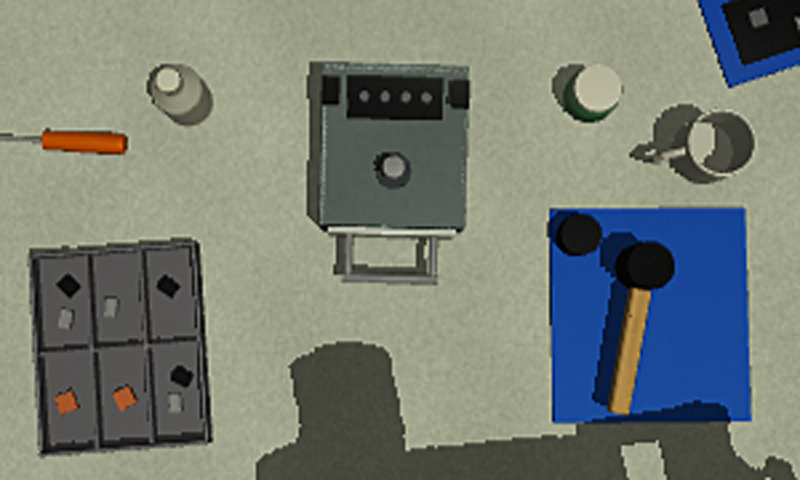

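View pics/scenec.png

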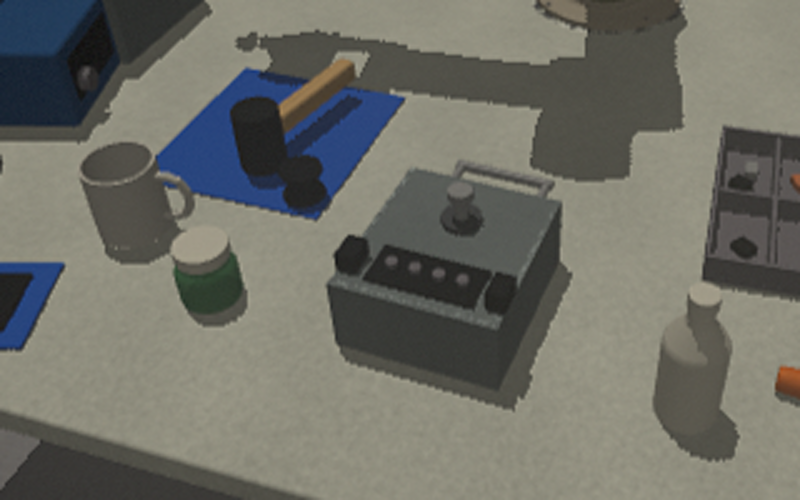

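The top crop shows the mallet head at about (422, 220) full-frame, with its handle running down to (412, 274) and the spool at (396, 207). The pin is at about (327, 182) and the bar runs from (309, 225) to (344, 226). The scene view agrees. Next I'll refine the positions.

Run:
```python
from h import *
f=lambda c,r:(180+c/2.6667,120+r/2.6667)
for n,c,r,z in [('head',645,266,.084),('hand_root',640,290,.058),('hand_end',620,412,.058),('pin',394,166.5,.124),('barL',345,281,.05),('barR',437,282,.05),('jigFL',321,230,.083),('jigFR',466,232,.083),('jigBL',322,68,.083),('jigBR',468,70,.083),('matFL',553,421,.004),('matFR',750,419,.004),('matBL',550,209,.004),('matBR',743,208,.004),('spool',578,233,.044)]:
    print(n,ray('top',f(c,r),z).round(4))
for n,c,r,z in [('pin',460,188,.124),('head',257,106,.084),('barL',550,186,.05),('barR',457,166,.05)]:
    print('scene',n,ray('scene',(120+c/2.5,120+r/2.5),z).round(4))
im=cv2.imread('pics/top1.png');h=cv2.cvtColor(im,cv2.COLOR_BGR2HSV)
m=cv2.inRange(h,(8,60,120),(30,255,255));m[:,:380]=0;m[:200]=0;m[:,450:]=0
pts=cv2.findNonZero(m);print(len(pts),cv2.minAreaRect(pts))
v=cv2.fitLine(pts.astype(np.float32),cv2.DIST_L2,0,.01,.01).ravel();print(v)
a=ray('top',v[2:],.05);b=ray('top',v[2:]+20*v[:2],.05);d=(b-a);print(a,np.degrees(np.arctan2(-d[1],-d[0])),np.degrees(np.arctan2(d[1],d[0])))
```

```text
head [ 0.5484 -0.2937  0.084 ]
hand_root [ 0.5212 -0.2925  0.058 ]
hand_end [ 0.3798 -0.2641  0.058 ]
pin [ 0.6652 -0.0064  0.124 ]
barL [0.5393 0.0535 0.05  ]
barR [ 0.5358 -0.055   0.05  ]
jigFL [0.598  0.0791 0.083 ]
jigFR [ 0.5921 -0.0884  0.083 ]
jigBL [0.7873 0.0745 0.083 ]
jigBR [ 0.7814 -0.0957  0.083 ]
matFL [ 0.3661 -0.1931  0.004 ]
matFR [ 0.3634 -0.4312  0.004 ]
matBL [ 0.623  -0.1974  0.004 ]
matBR [ 0.6192 -0.4334  0.004 ]
spool [ 0.5905 -0.2242  0.044 ]
scene pin [ 0.6651 -0.0049  0.124 ]
scene head [ 0.5459 -0.2977  0.084 ]
scene barL [0.5476 0.0557 0.05  ]
scene barR [ 0.5438 -0.0537  0.05  ]
1710 ((400.1907653808594, 313.566162109375), (36.499271392822266, 172.84458923339844), 3.1798300743103027)
[ 1.6699311e-01 -9.8595804e-01  3.9702280e+02  3.5126257e+02]
[ 0.14518169 -0.2096596   0.05      ] 168.36132725937662 -11.638672740623402
```

```bash
cat >> h.py <<'E'
from scipy.spatial.transform import Rotation as Ro
def go(p,yaw,quat=None,pos=None):
    """print shift/turn in tool axes to TCP p, tool pointing down with tool x at yaw deg"""
    s=bot.observe();q=np.array(s['orientation']);R=Ro.from_quat(q[[1,2,3,0]])
    a=np.radians(yaw);T=Ro.from_matrix([[np.cos(a),np.sin(a),0],[np.sin(a),-np.cos(a),0],[0,0,-1]])
    print('shift',R.inv().apply(np.array(p)-s['ee_pos']).round(4),'turn',np.degrees((R.inv()*T).as_rotvec()).round(2),'t',s['time'],'pos',s['ee_pos'].round(4),'ft',np.round(s['ft_force'],1),'w',round(s['grip_width'],4))
E
python3 - <<'E'
from h import *
go((.498,-.286,.17),-11.5)
E
```

```text
shift [ 0.347  -0.0674  0.0803] turn [-0.   -0.   34.46] t 1.1 pos [ 0.2048 -0.4834  0.2503] ft [-0.  -0.6 -0.2] w 0.0854
```

```bash
python3 -m pendant '[[[0.06,-0.012,0],[0,0,7],-1],[[0.12,-0.024,0.02],[0,0,14],-1],[[0.18,-0.036,0.04],[0,0,21],-1],[[0.24,-0.048,0.06],[0,0,28],-1],[[0.295,-0.058,0.08],[0,0,34.5],-1]]'
python3 - <<'E'
from h import *
go((.498,-.286,.17),-11.5)
E
```

```text
time: 1.72
ee_pos: [0.4534, -0.315, 0.1708]
orientation: [0.0, 0.995, -0.102, 0.0]
ft_force: [-0.1, -0.3, 0.3]
grip_width: 0.0858
grasp_force: 0.0
shift [ 0.0378 -0.0375  0.0008] turn [ 0.03 -0.03 -0.26] t 1.725 pos [ 0.4534 -0.315   0.1708] ft [-0.1 -0.3  0.3] w 0.0858
```

```bash
python3 -m pendant '[[[0.038,-0.0375,0.001],[0,0,0],-1],[[0.038,-0.0375,0.001],[0,0,0],-1],[[0.038,-0.0375,0.001],[0,0,0],-1]]'
python3 - <<'E'
from h import *
go((.498,-.286,.044),-11.5)
im=save('wrist','w1.png')
s=bot.observe();q=s['orientation'];R=Ro.from_quat(q[[1,2,3,0]]).as_matrix()
c=bot.calibration('wrist');T=np.array(c['T_tool_cam']);K=np.array(c['K']);print(T.round(3))
def wray(uv,z):
    d=R@T[:3,:3]@np.linalg.inv(K)@np.array([uv[0],uv[1],1]);o=s['ee_pos']+R@T[:3,3]
    return o+d*(z-o[2])/d[2]
h=cv2.cvtColor(im,cv2.COLOR_RGB2HSV);m=cv2.inRange(h,(8,60,120),(30,255,255))
n,l,st,ce=cv2.connectedComponentsWithStats(m);i=1+np.argmax(st[1:,4]);p=cv2.findNonZero((l==i).astype(np.uint8))
b=cv2.boxPoints(cv2.minAreaRect(p));print(st[i])
for k in b: print(k,wray(k,.058).round(4))
r=bot.pinpoint('wrist','mallet');
for x in r[:1]: print(x, wray(np.array(x['xy'])*[640,400],.004))
E
```

```text
time: 2.1
ee_pos: [0.4963, -0.2872, 0.1701]
orientation: [0.0, 0.995, -0.1, -0.0]
ft_force: [-0.4, -0.7, -0.3]
grip_width: 0.0851
grasp_force: 0.0
shift [ 0.0015 -0.0016  0.1261] turn [ 0.01  0.02 -0.02] t 2.1 pos [ 0.4963 -0.2872  0.1701] ft [-0.4 -0.7 -0.3] w 0.0851
[[-0.    -0.948 -0.318  0.082]
 [ 1.    -0.     0.001 -0.   ]
 [-0.001 -0.318  0.948 -0.124]
 [ 0.     0.     0.     1.   ]]
[ 303  178   28  147 3740]
[303. 178.] [ 0.5199 -0.2817  0.058 ]
[330. 178.] [ 0.5156 -0.3026  0.058 ]
[330. 324.] [ 0.3774 -0.2763  0.058 ]
[303. 324.] [ 0.3825 -0.2515  0.058 ]
{'xy': [0.5014, 0.323], 'conf': 0.76} [ 0.54901602 -0.30276242  0.004     ]
```

View pics/w1.png

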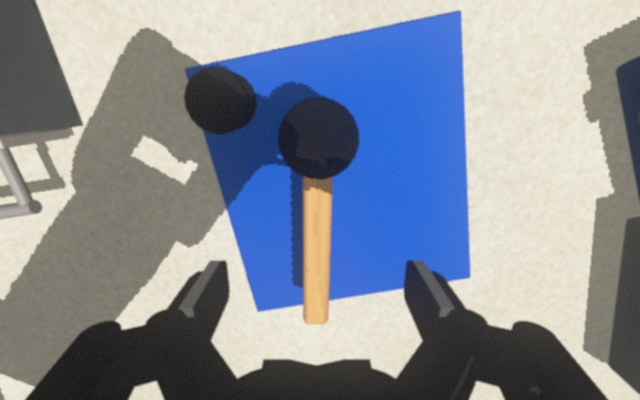

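The wrist view shows the handle centred between the fingers at column 316, with the head at (318, 138). I'm going down and gripping.

```bash
python3 -m pendant '[[[0,0.001,0.06],[0,0,0],-1],[[0,0.001,0.11],[0,0,0],-1],[[0,0.001,0.126],[0,0,0],-1],[[0,0.001,0.126],[0,0,0],-1]]'; python3 -m pendant '[[[0,0,0],[0,0,0],1],[[0,0,0],[0,0,0],1],[[0,0,0],[0,0,0],1],[[0,0,0],[0,0,0],1],[[0,0,0],[0,0,0],1]]' 110;  python3 - <<'E'
from h import *
go((.498,-.286,.044),-11.5)
E
```

```text
time: 2.7
ee_pos: [0.4962, -0.2887, 0.0446]
orientation: [-0.0, 0.995, -0.101, -0.0]
ft_force: [0.2, -0.0, -0.4]
grip_width: 0.0854
grasp_force: 0.0
time: 3.32
ee_pos: [0.4966, -0.2882, 0.045]
orientation: [0.0, 0.995, -0.1, 0.0]
ft_force: [-1.6, 1.2, 4.9]
grip_width: 0.0226
grasp_force: 107.3
shift [ 0.0009 -0.0025  0.001 ] turn [ 0.03 -0.05 -0.03] t 3.325 pos [ 0.4966 -0.2882  0.045 ] ft [-1.6  1.2  4.9] w 0.0226
```

```bash
python3 -m pendant '[[[0,0,-0.03],[0,0,0],1],[[0,0,-0.08],[0,0,0],1],[[0,0,-0.14],[0,0,0],1],[[0,0,-0.2],[0,0,0],1],[[0,0,-0.24],[0,0,0],1]]';python3 -m pendant '[[[0,0,0],[0,0,0],1],[[0,0,0],[0,0,0],1]]'
python3 - <<'E'
from h import *
s=bot.observe();im=save('wrist','w2.png')
r=bot.cut_out('wrist','mallet');print([(x['conf'],x['extent']) for x in r])
c=bot.calibration('wrist');T=np.array(c['T_tool_cam']);K=np.array(c['K'])
g=im.max(2);print(np.where(g[140,250:390]<45)[0][[0,-1]]+250)
go((.665-.053,-.006,.27),-1.8)
print(s['ft_force'],s['wrist_torque'])
E
```

```text
time: 3.95
ee_pos: [0.4963, -0.2878, 0.2866]
orientation: [0.0, 0.995, -0.1, 0.001]
ft_force: [1.2, -0.8, -4.3]
grip_width: 0.0224
grasp_force: 108.6
time: 4.2
ee_pos: [0.4958, -0.2876, 0.2817]
orientation: [-0.001, 0.995, -0.101, -0.002]
ft_force: [0.5, 0.9, -3.7]
grip_width: 0.0224
grasp_force: 108.8
[(0.8, [0.3522, 0.236, 0.2919, 0.681]), (0.3, [0.0016, 0.2975, 0.2081, 0.1873])]
[262 343]
shift [ 0.0575 -0.2992  0.0122] turn [-0.14  0.21 -9.74] t 4.3 pos [ 0.4959 -0.2877  0.2817] ft [-0.8 -0.1 -4.9] w 0.0222
[ 0.48486379  0.86905897 -3.70422129] [ 0.03935379  0.14015829 -0.0380311 ]
```

View pics/w2.png

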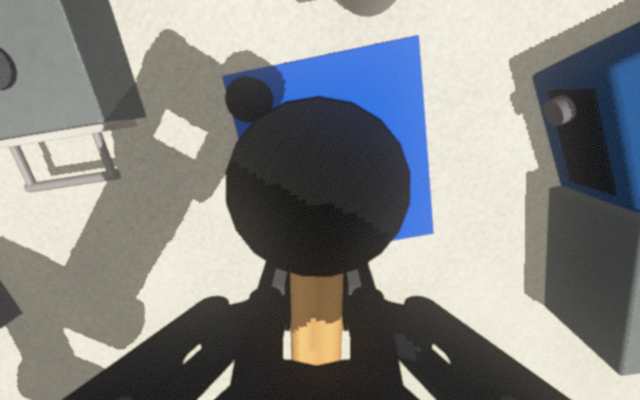

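The wrist view shows the mallet held. The head's top disc spans columns 226–410 and rows 96–278, so its centre is about (318, 187).

Run:
```python
from h import *
c=bot.calibration('wrist');T=np.array(c['T_tool_cam']);K=np.array(c['K']);print(K[0,0]*.056/184)
for uv in ((318,187),(318,96)):
    d=T[:3,:3]@np.linalg.inv(K)@[uv[0],uv[1],1];o=T[:3,3];print(o+d*(-.039-o[2])/d[2])
```

```text
0.09338325221292557
[ 0.05785046  0.00016272 -0.039     ]
[ 0.08256178  0.00011722 -0.039     ]
```

```bash
python3 -m pendant '[[[0.01,-0.04,0.0],[0,0,-2],1],[[0.02,-0.09,0],[0,0,-4],1],[[0.03,-0.145,0],[0,0,-6],1],[[0.04,-0.2,0.006],[0,0,-8],1],[[0.05,-0.255,0.012],[0,0,-9.7],1]]';python3 -m pendant '[[[0.006,-0.04,0],[0,0,0],1],[[0.006,-0.04,0],[0,0,0],1],[[0.006,-0.04,0],[0,0,0],1]]'
python3 - <<'E'
from h import *
go((.6105,-.004,.269),-1.8)
E
```

```text
time: 4.92
ee_pos: [0.5965, -0.0464, 0.2703]
orientation: [-0.0, 1.0, -0.016, -0.001]
ft_force: [1.2, -0.8, -3.2]
grip_width: 0.0227
grasp_force: 108.9
time: 5.3
ee_pos: [0.6033, -0.0088, 0.271]
orientation: [-0.0, 1.0, -0.016, -0.001]
ft_force: [-0.2, -0.4, -3.4]
grip_width: 0.0227
grasp_force: 109.0
shift [ 0.007  -0.0051  0.002 ] turn [-0.    0.12 -0.05] t 5.3 pos [ 0.6033 -0.0088  0.271 ] ft [-0.2 -0.4 -3.4] w 0.0227
```

```bash
python3 -m pendant '[[[0.007,-0.005,0],[0,0,0],1],[[0.007,-0.005,0],[0,0,0],1],[[0.007,-0.005,0],[0,0,0],1]]'
python3 - <<'E'
from h import *
go((.6105,-.004,.149),-1.8)
save('scene','s2.png')
im=cv2.imread('pics/s2.png')[60:280,200:420];cv2.imwrite('pics/s2c.png',cv2.resize(im,(600,600),interpolation=cv2.INTER_CUBIC))
E
```

```text
time: 5.68
ee_pos: [0.6108, -0.004, 0.272]
orientation: [-0.0, 1.0, -0.016, -0.0]
ft_force: [-0.2, 0.8, -4.4]
grip_width: 0.0223
grasp_force: 109.0
shift [-0.0003 -0.      0.123 ] turn [ 0.    0.01 -0.07] t 5.675 pos [ 0.6108 -0.004   0.272 ] ft [-0.2  0.8 -4.4] w 0.0223
```

View pics/s2c.png

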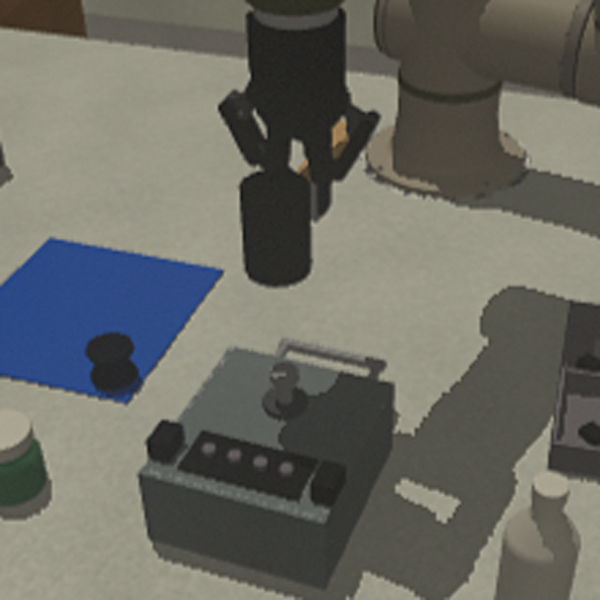

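The head hangs upright above the pin. Its lower face is at about crop (278, 268), with the pin top at (285, 370). I'll check the alignment numerically before the blow.

Run:
```python
from h import *
for (c,r,z) in ((277,268,.231),(275,182,.311),(285,369,.124)):
    print(ray('scene',(200+c/2.727,60+r/2.727),z).round(4))
```

```text
[ 0.665  -0.0071  0.231 ]
[ 0.6637 -0.0062  0.311 ]
[ 0.6652 -0.0036  0.124 ]
```

Aligned within 3 mm. Now the blow.

```bash
python3 -m pendant '[[[0,0,0.062],[0,0,0],1],[[0,0,0.123],[0,0,0],1],[[0,0,0.123],[0,0,0],1],[[0,0,0.123],[0,0,0],1]]';python3 -m pendant '[[[0,0,-0.05],[0,0,0],1],[[0,0,-0.1],[0,0,0],1],[[0,0,-0.13],[0,0,0],1],[[0,0,-0.13],[0,0,0],1]]'
python3 - <<'E'
from h import *
save('top','top2.png');r=bot.pinpoint('top','drawer_bar')
for x in r[:2]: print(x['conf'],ray('top',np.array(x['xy'])*[640,400],.05))
im=cv2.imread('pics/top2.png')[120:300,180:480];cv2.imwrite('pics/top2c.png',cv2.resize(im,(800,480),interpolation=cv2.INTER_CUBIC))
go((.4966,-.2882,.285),-11.5)
E
```

```text
time: 6.22
ee_pos: [0.6115, -0.0038, 0.152]
orientation: [0.0, 1.0, -0.016, 0.001]
ft_force: [-2.8, 0.3, 1.8]
grip_width: 0.0225
grasp_force: 110.2
time: 6.72
ee_pos: [0.6116, -0.0037, 0.2832]
orientation: [0.001, 1.0, -0.016, 0.004]
ft_force: [0.2, 0.2, -5.1]
grip_width: 0.0226
grasp_force: 109.6
shift [-0.1048  0.2882 -0.0063] turn [-0.01  0.03  9.67] t 6.825 pos [ 0.6106 -0.0035  0.2787] ft [-0.2  0.4 -5.2] w 0.0224
```

View pics/top2c.png

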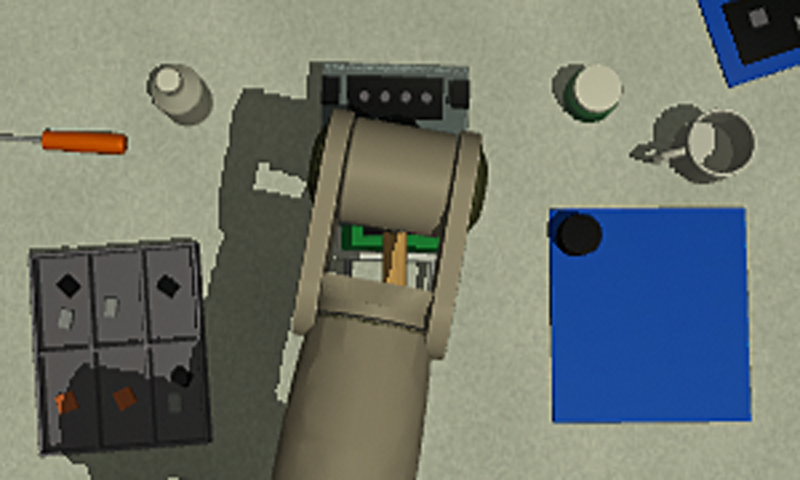

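The drawer has sprung out: the green board shows at about crop (400, 238). I'm taking the mallet back above its old place.

```bash
python3 -m pendant '[[[-0.02,0.04,0],[0,0,2],1],[[-0.04,0.095,0],[0,0,4],1],[[-0.06,0.15,0],[0,0,6],1],[[-0.08,0.205,0],[0,0,8],1],[[-0.1,0.255,0],[0,0,9.7],1]]';python3 - <<'E'
from h import *
go((.4966,-.2882,.285),-11.5)
E
```

```text
time: 7.45
ee_pos: [0.5013, -0.2568, 0.2776]
orientation: [-0.001, 0.995, -0.101, -0.001]
ft_force: [0.5, 0.3, -4.8]
grip_width: 0.0225
grasp_force: 109.4
shift [ 0.0017  0.0317 -0.0075] turn [-0.07  0.13 -0.12] t 7.45 pos [ 0.5013 -0.2568  0.2776] ft [ 0.5  0.3 -4.8] w 0.0225
```

```bash
python3 -m pendant '[[[0.002,0.032,0],[0,0,0],1],[[0.002,0.032,0],[0,0,0],1],[[0.002,0.032,0],[0,0,0],1]]';python3 - <<'E'
from h import *
im=save('wrist','w3.png');a=cv2.imread('pics/w2.png').max(2);b=im.max(2)
for g in(a,b):
    print(np.where(g[60:200,318]<60)[0][0]+60,[ (np.where(g[r,150:480]<60)[0][[0,-1]]+150).tolist() for r in (170,190,210)])
go((.4966,-.2882,.045),-11.5)
E
```

```text
time: 7.82
ee_pos: [0.4982, -0.2863, 0.2781]
orientation: [-0.001, 0.995, -0.1, -0.001]
ft_force: [1.0, -0.0, -3.8]
grip_width: 0.0223
grasp_force: 109.5
101 [[227, 399], [228, 405], [231, 398]]
98 [[226, 398], [225, 407], [227, 401]]
shift [-0.001   0.0027  0.2334] turn [-0.05  0.07  0.02] t 7.875 pos [ 0.4984 -0.2861  0.2784] ft [-0.4  0.5 -3.8] w 0.0227
```

```bash
python3 -m pendant '[[[0,0.002,0.055],[0,0,0],1],[[0,0.002,0.11],[0,0,0],1],[[0,0.002,0.165],[0,0,0],1],[[0,0.002,0.205],[0,0,0],1],[[0,0.002,0.222],[0,0,0],1]]';python3 -m pendant '[[[0,0,0.002],[0,0,0],1],[[0,0,0.004],[0,0,0],1],[[0,0,0.006],[0,0,0],1],[[0,0,0.006],[0,0,0],1],[[0,0,0.006],[0,0,0],1]]'
```

```text
time: 8.5
ee_pos: [0.4975, -0.2875, 0.0551]
orientation: [-0.001, 0.995, -0.1, -0.001]
ft_force: [-0.8, -0.2, -2.9]
grip_width: 0.0227
grasp_force: 109.4
time: 9.12
ee_pos: [0.4979, -0.2891, 0.0515]
orientation: [0.0, 0.995, -0.101, 0.0]
ft_force: [-0.3, -0.4, -4.6]
grip_width: 0.0224
grasp_force: 109.4
```

```bash
python3 -m pendant '[[[0,0,0.002],[0,0,0],1],[[0,0,0.004],[0,0,0],1],[[0,0,0.004],[0,0,0],1],[[0,0,0.004],[0,0,0],1]]';python3 -m pendant '[[[0,0,0.001],[0,0,0],1],[[0,0,0.002],[0,0,0],1],[[0,0,0.002],[0,0,0],1],[[0,0,0.002],[0,0,0],1]]'
```

```text
time: 9.62
ee_pos: [0.4979, -0.289, 0.0471]
orientation: [-0.0, 0.995, -0.1, 0.0]
ft_force: [0.8, 0.1, -5.4]
grip_width: 0.0223
grasp_force: 109.4
time: 10.12
ee_pos: [0.4978, -0.289, 0.0451]
orientation: [-0.0, 0.995, -0.101, -0.0]
ft_force: [-0.2, -0.7, -4.2]
grip_width: 0.0226
grasp_force: 109.4
```

```bash
python3 -m pendant '[[[0,0,0.001],[0,0,0],1],[[0,0,0.001],[0,0,0],1],[[0,0,0.001],[0,0,0],1]]';python3 -m pendant '[[[0,0,0.001],[0,0,0],1],[[0,0,0.001],[0,0,0],1],[[0,0,0.001],[0,0,0],1]]'
```

```text
time: 10.5
ee_pos: [0.4979, -0.2891, 0.0444]
orientation: [0.0, 0.995, -0.101, 0.0]
ft_force: [-1.2, 0.0, 0.9]
grip_width: 0.0222
grasp_force: 110.3
time: 10.88
ee_pos: [0.4979, -0.2891, 0.0442]
orientation: [0.0, 0.995, -0.1, 0.0]
ft_force: [-5.7, 2.7, 9.1]
grip_width: 0.0224
grasp_force: 111.9
```

```bash
python3 -m pendant '[[[0,0,-0.001],[0,0,0],1],[[0,0,-0.001],[0,0,0],1]]' 20;python3 -m pendant '[[[0,0,0],[0,0,0],0.3],[[0,0,0],[0,0,0],0],[[0,0,0],[0,0,0],-0.5],[[0,0,0],[0,0,0],-1],[[0,0,0],[0,0,0],-1]]' 20;python3 -m pendant '[[[0,0,0],[0,0,0],-1],[[0,0,-0.03],[0,0,0],-1],[[0,0,-0.09],[0,0,0],-1],[[0,0,-0.15],[0,0,0],-1],[[0,0,-0.2],[0,0,0],-1]]'
python3 - <<'E'
from h import *
save('top','top3.png');save('scene','s3.png')
a=cv2.imread('pics/top3.png')[150:290,300:480];b=cv2.imread('pics/s3.png')[120:260,180:360]
cv2.imwrite('pics/c3.png',np.hstack([cv2.resize(x,(400,311),interpolation=cv2.INTER_CUBIC) for x in(a,b)]))
for cam in('top','scene'):
  for x in bot.pinpoint(cam,'drawer_bar')[:2]: print(x['conf'],np.array(x['xy'])*[640,400],ray(cam,np.array(x['xy'])*[640,400],.05))
E
```

```text
time: 11.12
ee_pos: [0.4979, -0.2891, 0.0443]
orientation: [0.0, 0.995, -0.1, 0.0]
ft_force: [-2.5, 1.4, 2.8]
grip_width: 0.0226
grasp_force: 110.2
time: 11.75
ee_pos: [0.4979, -0.289, 0.0441]
orientation: [0.0, 0.995, -0.101, 0.0]
ft_force: [0.4, 0.0, -0.7]
grip_width: 0.0853
grasp_force: 0.0
time: 12.38
ee_pos: [0.4978, -0.289, 0.2467]
orientation: [0.0, 0.995, -0.1, 0.001]
ft_force: [0.5, -0.5, -0.4]
grip_width: 0.0856
grasp_force: 0.0
0.63 [326.208 232.28 ] [0.51648215 0.00098067 0.05      ]
0.59 [325.632 186.6  ] [0.52586427 0.00792462 0.05      ]
```

View pics/c3.png

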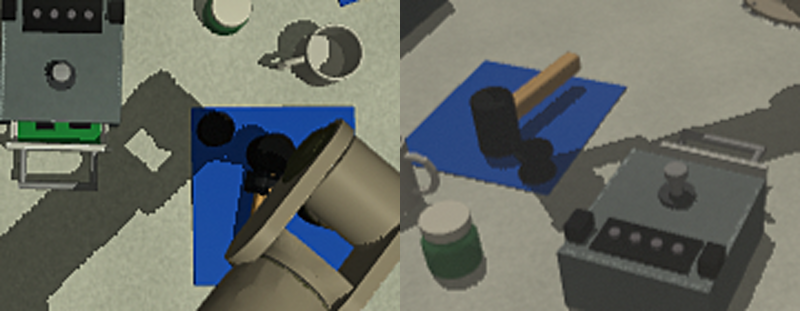

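The mallet stands back on the mat, and the drawer is about 28 mm out with its bar at about full-frame (326, 234). Next I go above the bar, turning the tool so the fingers straddle it, with the gripper half open.

```bash
python3 -m pendant '[[[-0.008,-0.055,0],[0,0,-10],0],[[-0.016,-0.11,0],[0,0,-20],0],[[-0.024,-0.165,0.02],[0,0,-30],0],[[-0.032,-0.22,0.04],[0,0,-40],0],[[-0.041,-0.275,0.06],[0,0,-50],0]]';python3 -m pendant '[[[0,0,0],[0,0,-10],0],[[0,0,0],[0,0,-20],0],[[0,0,0],[0,0,-30],0],[[0,0,0],[0,0,-40],0],[[0,0,0],[0,0,-49.7],0]]';python3 -m pendant '[[[0,0,0],[0,0,0],0],[[0,0,0],[0,0,0],0]]'
python3 - <<'E'
from h import *
print(ray('top',(309,233.7),.05),ray('top',(344.1,234.2),.05))
go((.515,0,.17),88.2)
s=bot.observe();im=save('wrist','w4.png')
c=bot.calibration('wrist');T=np.array(c['T_tool_cam']);K=np.array(c['K']);q=s['orientation'];R=Ro.from_quat(q[[1,2,3,0]]).as_matrix()
for x in bot.pinpoint('wrist','drawer_bar')[:2]:
    u=np.array(x['xy'])*[640,400];d=R@T[:3,:3]@np.linalg.inv(K)@[*u,1];o=s['ee_pos']+R@T[:3,3];print(x['conf'],u,o+d*(.05-o[2])/d[2])
E
```

```text
time: 13.2
ee_pos: [0.5118, -0.0094, 0.182]
orientation: [-0.001, 0.943, 0.332, -0.001]
ft_force: [1.1, 0.7, -1.4]
grip_width: 0.0429
grasp_force: 0.0
time: 13.82
ee_pos: [0.5119, -0.0112, 0.1825]
orientation: [-0.001, 0.716, 0.698, -0.001]
ft_force: [-0.4, 0.8, -0.6]
grip_width: 0.0425
grasp_force: 0.0
time: 14.08
ee_pos: [0.5124, -0.0113, 0.1834]
orientation: [-0.001, 0.719, 0.695, -0.0]
ft_force: [-0.4, -0.2, -0.1]
grip_width: 0.0429
grasp_force: 0.0
[0.51318121 0.0551327  0.05      ] [ 0.50926437 -0.05509133  0.05      ]
shift [0.0114 0.0023 0.0134] turn [-0.08 -0.02 -0.22] t 14.075 pos [ 0.5124 -0.0113  0.1834] ft [-0.4 -0.2 -0.1] w 0.0429
0.77 [318.4 183.4] [0.51483909 0.00066221 0.05      ]
```

View pics/w4.png

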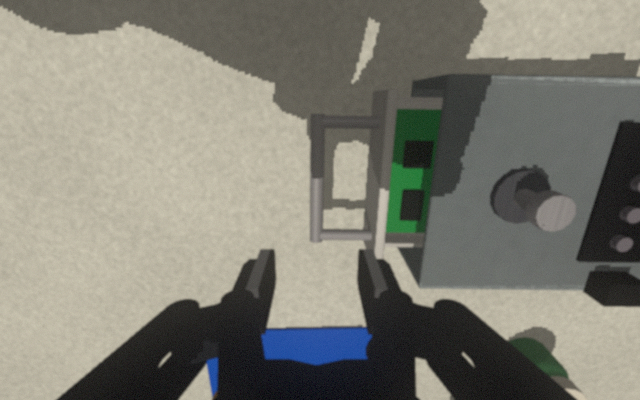

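The bar shows at column 316 from row 115 to 240, centred between the half-open fingers. I'm going down over it and closing.

```bash
python3 -m pendant '[[[0.011,0.001,0.02],[0,0,0],0],[[0.011,0.001,0.06],[0,0,0],0],[[0.011,0.001,0.1],[0,0,0],0],[[0.011,0.001,0.131],[0,0,0],0],[[0.011,0.001,0.131],[0,0,0],0]]';python3 -m pendant '[[[0,0,0],[0,0,0],1],[[0,0,0],[0,0,0],1],[[0,0,0],[0,0,0],1],[[0,0,0],[0,0,0],1]]' 30
```

```text
time: 14.8
ee_pos: [0.5129, -0.0001, 0.0516]
orientation: [-0.002, 0.719, 0.695, -0.001]
ft_force: [-0.4, 0.7, 0.1]
grip_width: 0.0428
grasp_force: 0.0
time: 15.3
ee_pos: [0.5145, -0.0005, 0.0546]
orientation: [0.001, 0.718, 0.696, 0.0]
ft_force: [-3.9, 0.5, 6.6]
grip_width: 0.0109
grasp_force: 29.3
```

```bash
python3 -m pendant '[[[0,-0.012,0],[0,0,0],1],[[0,-0.024,0],[0,0,0],1],[[0,-0.036,0],[0,0,0],1],[[0,-0.046,0],[0,0,0],1],[[0,-0.052,0],[0,0,0],1]]';python3 -m pendant '[[[0,-0.003,0],[0,0,0],1],[[0,-0.006,0],[0,0,0],1],[[0,-0.008,0],[0,0,0],1],[[0,-0.008,0],[0,0,0],1]]'
```

```text
time: 15.92
ee_pos: [0.4625, 0.0019, 0.0545]
orientation: [0.001, 0.719, 0.695, 0.002]
ft_force: [3.2, 7.4, 8.2]
grip_width: 0.0106
grasp_force: 30.2
time: 16.42
ee_pos: [0.4544, 0.0022, 0.0545]
orientation: [0.001, 0.719, 0.695, 0.001]
ft_force: [1.4, 9.0, 11.0]
grip_width: 0.0104
grasp_force: 30.5
```

```bash
python3 -m pendant '[[[0,-0.002,0],[0,0,0],1],[[0,-0.004,0],[0,0,0],1],[[0,-0.004,0],[0,0,0],1]]';python3 -m pendant '[[[0,-0.002,0],[0,0,0],1],[[0,-0.004,0],[0,0,0],1],[[0,-0.004,0],[0,0,0],1]]'
```

```text
time: 16.8
ee_pos: [0.4525, 0.0023, 0.0546]
orientation: [0.003, 0.719, 0.695, 0.003]
ft_force: [12.6, 10.0, 1.9]
grip_width: 0.011
grasp_force: 29.7
time: 17.18
ee_pos: [0.4521, 0.0022, 0.0548]
orientation: [0.007, 0.719, 0.695, 0.007]
ft_force: [34.0, 15.5, -17.4]
grip_width: 0.0105
grasp_force: 29.3
```

At the stop. I'll relax, release to half open, then rise.

```bash
python3 -m pendant '[[[0,0.003,0],[0,0,0],1],[[0,0.003,0],[0,0,0],1]]';python3 -m pendant '[[[0,0,0],[0,0,0],0.2],[[0,0,0],[0,0,0],0],[[0,0,0],[0,0,0],0],[[0,0,0],[0,0,0],0]]';python3 -m pendant '[[[0,0,-0.03],[0,0,0],0],[[0,0,-0.08],[0,0,0],0],[[0,0,-0.14],[0,0,0],0],[[0,0,-0.2],[0,0,0],0],[[0,0,-0.2],[0,0,0],0]]';python3 - <<'E'
from h import *
s=bot.observe();im=save('wrist','w5.png')
c=bot.calibration('wrist');T=np.array(c['T_tool_cam']);K=np.array(c['K']);q=s['orientation'];R=Ro.from_quat(q[[1,2,3,0]]).as_matrix()
for x in bot.pinpoint('wrist','drawer_bar')[:2]:
    u=np.array(x['xy'])*[640,400];d=R@T[:3,:3]@np.linalg.inv(K)@[*u,1];o=s['ee_pos']+R@T[:3,3];print(x['conf'],u,o+d*(.05-o[2])/d[2])
save('scene','s5.png')
a=cv2.imread('pics/w5.png');b=cv2.imread('pics/s5.png')
cv2.imwrite('pics/c5.png',np.hstack([cv2.resize(x,(400,250)) for x in(a,b[100:300,120:440])]))
print(s['time'])
E
```

```text
time: 17.42
ee_pos: [0.4524, 0.0023, 0.0547]
orientation: [0.004, 0.719, 0.695, 0.004]
ft_force: [16.7, 12.0, -3.1]
grip_width: 0.011
grasp_force: 30.4
time: 17.92
ee_pos: [0.4489, 0.0016, 0.0531]
orientation: [-0.0, 0.718, 0.696, -0.0]
ft_force: [0.1, 0.5, 0.1]
grip_width: 0.043
grasp_force: 0.0
time: 18.55
ee_pos: [0.4503, 0.0014, 0.2569]
orientation: [0.004, 0.718, 0.696, 0.002]
ft_force: [0.7, -0.7, -2.0]
grip_width: 0.043
grasp_force: 0.0
0.58 [315.2  170.68] [0.45145745 0.00738866 0.05      ]
18.55
```

View pics/c5.png

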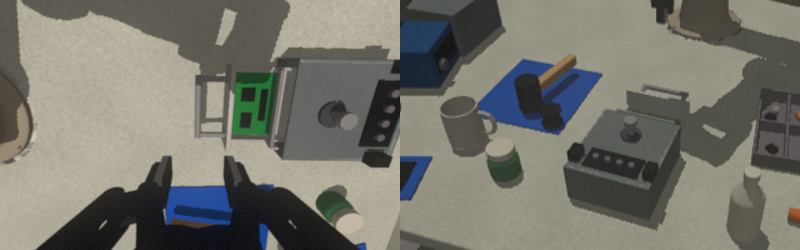

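The drawer is fully out: the bar sits at x ≈ 0.451 m, against 0.541 m when shut, which is 90 mm of travel. The mallet stands on the mat, all the bystanders are upright, and the gripper is clear.

```bash
python3 -c "
from plant import bot
print(bot.hand_in())"
```

```text
the job is handed in; nothing more can be done
None
```

I handed the job in at about 18.6 s: one brisk mallet blow freed the drawer, the mallet is back standing on the mat and released, the drawer is pulled out to its stop (about 90 mm), and the spool, bottle, jar and mug are all upright.

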